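# Check-weigh a kit case and pack it into the sprung row

## Robot

A 6-joint arm with a two-finger parallel gripper is mounted at the origin on the work surface. World frame = base frame: x ahead of the robot, y to its left, z up, the work surface at z = 0. Lengths are in m, angles in rad, forces in N, time in s.
With the tool pointing down it reaches from about 0.35 to 0.725 m from the base axis. Payload 4.3 kg.
Tool frame: the origin (TCP) lies at the very end of the fingers, on their centre line; the grasp point (between the pads) lies 19 mm behind it; z points along the fingers, x is the direction in which the jaws open and shut, and the axes are right-handed (so a half turn about z gives the same grasp; the last joint's range is limited). The gripper opens to 85 mm and grips with 20 to 120 N. Pads are 22 mm wide; open, the fingers measure 114 mm over their backs; the gripper's body (76 mm by 85 mm) begins 54 mm behind the grasp point. The pads swing forward as they close: fully open they stand 13 mm farther back than shut.
Start: joints at [1.177, 0.377, 0.081, 1.274, 0, 1.46], TCP at [0.161, 0.552, 0.231] pointing down, gripper open.
Joint ranges: [-2.72, 2.72], [-0.84, 1.66], [-1.02, 1.22], [-1.77, 2.12], [-1.37, 1.28], [-3.14, 3.14]. Speed limits (rad/s): [2.57, 2.57, 3.14, 3.14, 3.14, 3.14].

## Interface

Orientations are given as a rotation vector (axis times angle).
In Python, from workcell import manip gives the robot as it stands.
- The arm moves only by the tool move_arm, never from a script. Its argument "targets" is a list of rows, each a list of 7 numbers: the turn, a rotation vector about the world's x, y, z in rad, then the shift along the world's x, y, z in cm, then the closure, from 0 (fully open) to 1 (shut). In form: [[wx, wy, wz, tx, ty, tz, claw], ...]. A call has 1 to 10 rows; each row shifts and turns the commanded pose from where the row before left it; what a row does not reach is not made up. A row lasts 1/12 s, in which the tool goes at most 41.7 mm and 7.16 degrees, less where a joint would pass 70% of its speed; a pose out of reach is approached as far as the arm can. A call is refused whole if a number of a shift passes 4.17 or a number of a turn 0.125, either way. A call with a gripper value outside its range is refused whole. The fingers move at their own pace and stop on an object; "squeeze" is the grip in N (left out, the last holds). Time passes only in rows, so rows that do not move let the fingers close. It gives the time, the measured TCP pose, the force and the opening at its end, in the units of the state.
- manip.observe(): the state, without advancing time (a new reading comes with each control period).
- manip.snapshot(name): name is "scene" or "top" or "wrist"; returns a dict with "image" (400x640x3 uint8, blue, green, red), "fov_y" (degrees; the focal length in pixels is half the picture's height over the tangent of half this angle, whatever the lens; pixels are square), "cx", "cy" (the principal point, pixels), "position" and "orientation" of the camera in the world; the wrist camera has in their place "hand_eye" (4x4, takes a point from camera to tool coordinates, whose origin is the TCP and whose axes are the tool frame's). Camera axes: x right, y down, z forward; pixel columns grow to the right and rows downward; lengths in m; the calibration is good to about 2 mm. The wrist camera is an equidistant fisheye: a pixel r from the principal point sees the ray r / f radians off the axis. A picture is of the moment at which its call begins: read the wrist's pose just before it. There is no depth.
- manip.finish_job(): hands the job in, once; it reports no verdict.
Trained networks look in the newest picture that a camera, given by its name, has taken for a name from the list of things; names that differ only in an ending like _2 or _b are one class to them, and where a whole thing is asked for, a point or a joint stands for the part that bears it (a point fixed in the world has none). Each returns a list of dicts, best first, with "conf" (0 to 1); they miss things now and then, are a little off and sometimes report something else, mostly with a low value. They report only what shows in the picture. A call takes as long as a camera call. They do not tell look-alikes from the thing itself.
- manip.trace(camera, label): "mask" (400x640 bool, what is visible of it) and "extent" ([left, top, right, bottom] in pixels, round what is visible of it).
The state is a dict: "time": time; "q": joint angles; "dq": joint speeds; "joint_torque": joint torques, N m; "position": TCP position; "orientation": TCP orientation; "wrist_force": force on the tool from outside, world axes, zero at the start; "wrist_torque": the same for the moment, N m; "grip_width": opening from 0.0 (shut) to 1.0 (fully open).
Only numpy, scipy, OpenCV 4.12 (cv2) and the standard library are available. Lean on these libraries where they do the work, as an engineer would, in place of code of your own. Each camera call takes 0.05 s, during which the arm holds its last target. There are 200 camera calls.

## Task

Take the green-capped kit case off the sloped stand and stand it on its foot, cap up, on the parcel scale; let go of it there so that it can be weighed. Then pick it up again and work it, cap up, into the narrow gap in the middle of the carton's row, easing the other cases apart, until it stands fully home on the carton floor and flush with them. Be gentle: do not topple or lift the packed cases, do not ram the case down, and leave the jar, the tape roll and the blue label box where they are.

Things in the scene. Friction and masses are not known exactly. Their poses are not given: they have to be found in the camera images.
- case: Loose rigid kit case to pack, white with a green cap (top 38 mm), about 180 g, 64 mm wide (own x), 34 thick (own y), 132 tall (own z, cap up); origin at the centre of its foot. Lowest 20 mm taper to 20 mm thick, top 8 mm to 27. Smooth plastic (friction about 0.3 in the row). Wide faces alike. Starts lying on the stand's 30 degree slope, foot against the lip, cap end uppermost on the robot's side: own z points up the slope, own y out of it
- case_grip (a point): Point inside the case, 107 mm from its foot and 25 mm from its top, midway in width and thickness; axes as the case. On the stand the top 32 mm of the case overhang the stand's upper edge and the case is 8 mm wider than the stand on each side, so it can be taken there across its 64 mm width
- stand: Grey fixed sheet-metal stand left or right of the carton (the scale is on the other side), 48 mm wide (own y), 120 deep, rising to 72 mm, sloping up 30 degrees towards its own -x (the robot); 22 mm lip at the low end (own +x). Origin on the table at the middle of its base
- scale: Fixed parcel scale, 140 x 140 x 38 mm, black with a flat 130 mm square steel plate on top. Origin at the centre of its underside on the table; the weighing surface is 38 mm above it and does not give
- carton: Fixed open cardboard carton, 80 mm wide (own x, 72 inside), 220 long (own y, -90 to +130 mm), walls 105 high, floor 6 thick; origin on the table. Along own y stands a row: neighbours 1 to 4 in any order, two each side of a gap about 17 mm wide (15 to 19) centred near y = -3.5 mm. Its end wall (inner face y = -85 mm) is rigid; a sprung plate closes the +y end
- carton_place (a point): Where the centre of the case's foot belongs: on the carton floor (6 mm above the table) at carton x = y = 0, with the row packed tight against the rigid end wall; axes as the carton. It lies some 3.5 mm to the spring side of the starting gap's middle, so the case has to yield that way as it goes down
- press (a joint): Travel (m) of the sprung steel press plate towards the carton's own +y; 0 at rest (its face at carton y = 78 mm), at most 0.035. It pushes back with 1.8 N at 0, plus 1.5 N per 10 mm. The row with the case in it needs about 7 mm; the case may then be held by friction above the floor and need a push home
- neighbour1: Loose packed kit case with blue cap, same shape as the one to pack: 64 mm wide (own x), 34 thick (own y), 132 tall (own z, cap up); origin at the centre of its foot. Lowest 20 mm taper to 20 mm thick, top 8 mm to 27. About 180 g; stands on the carton floor (6 mm above the table), so its top is 138 mm above the table
- neighbour2: Loose packed kit case with grey cap, same shape as the one to pack: 64 mm wide (own x), 34 thick (own y), 132 tall (own z, cap up); origin at the centre of its foot. Lowest 20 mm taper to 20 mm thick, top 8 mm to 27. About 180 g; stands on the carton floor (6 mm above the table), so its top is 138 mm above the table
- neighbour3: Loose packed kit case with yellow cap, same shape as the one to pack: 64 mm wide (own x), 34 thick (own y), 132 tall (own z, cap up); origin at the centre of its foot. Lowest 20 mm taper to 20 mm thick, top 8 mm to 27. About 180 g; stands on the carton floor (6 mm above the table), so its top is 138 mm above the table
- neighbour4: Loose packed kit case with orange cap, same shape as the one to pack: 64 mm wide (own x), 34 thick (own y), 132 tall (own z, cap up); origin at the centre of its foot. Lowest 20 mm taper to 20 mm thick, top 8 mm to 27. About 180 g; stands on the carton floor (6 mm above the table), so its top is 138 mm above the table
- jar: Bystander: loose jar with white lid, 56 mm across, 85 mm tall, standing between robot and carton; origin at the centre of its underside
- tape: Bystander: loose amber tape roll lying flat, 96 mm across, 30 mm high, between robot and carton; origin at the centre of its underside
- labelbox: Bystander: loose blue label box, 60 x 90 x 45 mm, beside the carton; origin at the centre of its underside
Things that resemble listed ones, but are neither listed nor needed, are in the scene too. Leave any pink look-alike of the neighbour1 alone.

How it is judged:
On the way:
1. the case stands on its foot on the scale, upright within 3 degrees and let go (angle between case's own z axis and vertical below 0.052 rad and contact force between case and scale above 0.8 N and contact force between the fingers and case below 0.05 N and linear speed of case below 0.02 m/s), for 0.4 s.
At the end, for the whole second after the job is handed in: The green-capped case stands cap up in the middle of the row (12 mm along, 8 mm across, 7 degrees square); it and all four packed cases stand within 3 mm of the carton floor, upright within 4 degrees; all at rest and released (z of case in the frame of carton between 0.002 and 0.009 m and y of case in the frame of carton between -0.012 and 0.012 m and x of case in the frame of carton between -0.008 and 0.008 m and angle between each of case, neighbour1, neighbour2, neighbour3, neighbour4's own z axis and vertical below 0.07 rad and angle between the x axis of case and the x axis of carton, either way round below 0.12 rad and linear speed of each of case, neighbour1, neighbour2, neighbour3, neighbour4 below 0.01 m/s and z of each of neighbour1, neighbour2, neighbour3, neighbour4 in the frame of carton below 0.009 m); the robot touches nothing.
It fails at once if a packed case is toppled (leans more than 20 degrees) or lifted more than 15 mm (angle between any of neighbour1, neighbour2, neighbour3, neighbour4's own z axis and vertical above 0.35 rad or z of any of neighbour1, neighbour2, neighbour3, neighbour4 in the frame of carton above 0.021 m).
It fails at once if the case is rammed on the carton floor or the scale (over 45 N) (contact force between case and carton above 45 N or contact force between case and scale above 45 N).
It fails at once if the jar, tape roll or label box is disturbed (moved more than 25 mm) (distance of any of jar, tape, labelbox from where it was at the start of the episode above 0.025 m).
It also fails if it takes over 72 s, if anything falls off the work surface, if the arm or the gripper's body presses on something with over 40 N, if the wrist force passes 120 N, or if a joint passes its speed limit or range.

## Working session

There is one attempt and no reset: what is moved stays moved. The work goes in short steps, Python scripts to look and compute and a tool call to move; the robot and the scene stay as the last step left them, time stands still between calls to the robot, and variables do not carry over. Pictures are saved under pics/ and viewed, about 8 in all and at most 12, crops included, and the job is handed in when it is done.

Besides the shell and the picture viewer there is one more tool, called after "Emit:" as a command line: name --pt "numbers of a row" for each row, then --argument value for the rest. move_arm: Moves the arm, as the interface text tells. Its arguments: {"type":"object","properties":{"targets":{"type":"array","items":{"type":"array","items":{"type":"number"}}},"squeeze":{"type":"number"}},"required":["targets"]}

```bash
mkdir -p pics; ls; cat > h.py <<'E'
import sys; sys.path.insert(0,'.')
from workcell import manip
import numpy as np, cv2
from scipy.spatial.transform import Rotation as R
def rot(o):
    o=np.array(o,float)
    if o.shape==(3,3): return o
    return (R.from_rotvec(o) if o.size==3 else R.from_quat(o)).as_matrix()
def f_of(s): return 200/np.tan(np.radians(s['fov_y'])/2)
def ray(s,u,v,st=None):
    f=f_of(s); x=u-s['cx']; y=v-s['cy']
    if 'hand_eye' in s:
        r=np.hypot(x,y); t=r/f; k=np.sin(t)/max(r,1e-9); d=np.array([x*k,y*k,np.cos(t)])
        H=np.array(s['hand_eye']); Rt=rot(st['orientation'])
        return Rt@H[:3,3]+np.array(st['position']), Rt@H[:3,:3]@d
    return np.array(s['position']), rot(s['orientation'])@np.array([x/f,y/f,1.])
def at_z(s,u,v,z,st=None):
    p,d=ray(s,u,v,st); return p+d*(z-p[2])/d[2]
def proj(s,P,st=None):
    f=f_of(s); P=np.array(P,float)
    if 'hand_eye' in s:
        H=np.array(s['hand_eye']); Rt=rot(st['orientation'])
        c=H[:3,:3].T@(Rt.T@(P-st['position'])-H[:3,3]); t=np.arctan2(np.hypot(c[0],c[1]),c[2]); q=c[:2]/np.hypot(c[0],c[1])*t*f
        return q+[s['cx'],s['cy']]
    c=rot(s['orientation']).T@(P-np.array(s['position'])); return c[:2]/c[2]*f+[s['cx'],s['cy']]
E
python3 - <<'E'
from h import *
o=manip.observe(); print(o)
for n in ('top','scene'):
    s=manip.snapshot(n); cv2.imwrite(f'pics/{n}0.png',s['image']); print(n,{k:v for k,v in s.items() if k!='image'})
    for l in ('case','stand','scale','carton','neighbour1','neighbour2','neighbour3','neighbour4','jar','tape','labelbox'):
        for t in manip.trace(n,l)[:3]:
            print(l,round(t['conf'],2),np.round(t['extent']).astype(int).tolist())
E
```

```text
pics
{'time': 0.0, 'q': array([1.17669271e+00, 3.78072136e-01, 7.96239783e-02, 1.27441203e+00,
       2.74007116e-05, 1.46049914e+00]), 'dq': array([-0.00020091,  0.00154399, -0.00136868, -0.00046111,  0.00079395,
       -0.00118936]), 'joint_torque': array([-2.02872561e-04, -4.63600051e+01,  2.69877666e+01,  2.05796293e-02,
       -1.82086396e-04, -1.29002694e-05]), 'position': array([0.16073536, 0.55138733, 0.23035497]), 'orientation': array([ 2.51246439,  1.88432407, -0.00281284]), 'wrist_force': array([-0.13435374, -0.39521882, -0.24909246]), 'wrist_torque': array([-0.00985064,  0.01061356,  0.02191335]), 'grip_width': 1.0057073162266073}
top {'fov_y': 50.41488073194481, 'cx': 313.00015626075304, 'cy': 194.72805132478166, 'position': array([0.39482209, 0.00408048, 1.014811  ]), 'orientation': array([-2.0590977 ,  2.15983094, -0.24398795])}
case 0.69 [160, 206, 229, 268]
case 0.67 [407, 200, 460, 257]
stand 0.62 [417, 241, 426, 260]
scale 0.88 [160, 203, 229, 272]
carton 0.74 [268, 142, 368, 205]
neighbour1 0.97 [280, 95, 301, 140]
neighbour1 0.82 [292, 145, 315, 182]
neighbour1 0
[... 681 characters left out ...]
])}
case 0.88 [239, 107, 281, 164]
stand 0.8 [245, 142, 277, 175]
scale 0.86 [416, 211, 507, 300]
scale 0.3 [262, 184, 364, 275]
carton 0.92 [261, 184, 365, 279]
neighbour1 0.89 [265, 163, 300, 190]
neighbour1 0.89 [277, 250, 319, 308]
neighbour1 0.89 [164, 198, 210, 245]
neighbour2 0.89 [265, 163, 300, 190]
neighbour2 0.89 [277, 250, 319, 308]
neighbour2 0.89 [164, 198, 210, 245]
neighbour3 0.89 [265, 163, 300, 190]
neighbour3 0.89 [277, 250, 319, 308]
neighbour3 0.89 [164, 198, 210, 245]
neighbour4 0.89 [265, 163, 300, 190]
neighbour4 0.89 [277, 250, 319, 308]
neighbour4 0.89 [164, 198, 210, 245]
jar 0.7 [323, 134, 342, 172]
tape 0.68 [380, 164, 420, 202]
labelbox 0.55 [216, 187, 261, 219]
```

```bash
python3 - <<'E'
import cv2
i=cv2.imread('pics/top0.png')[80:310,140:480]; cv2.imwrite('pics/top0c.png',cv2.resize(i,(800,541),interpolation=2))
i=cv2.imread('pics/scene0.png')[80:320,150:520]; cv2.imwrite('pics/scene0c.png',cv2.resize(i,(800,519),interpolation=2))
E
```

```text
(no output)
```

View pics/top0c.png

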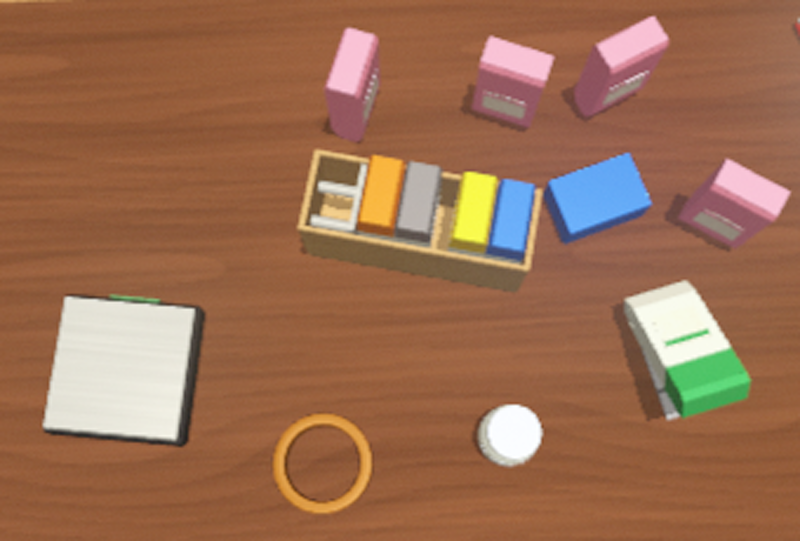

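View pics/scene0c.png

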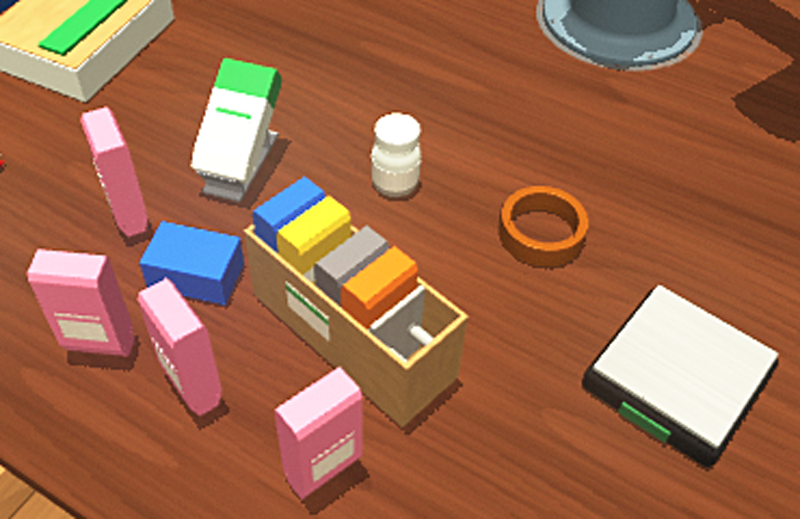

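The top picture shows the carton rim at about u 268–371, v 143–195, with cap order from the left (+y) orange, grey, gap, yellow, blue. The scale is left at (193,237) and the jar at (357,265), while the tape is at (277,277) and the label box at (395,162). There are two candidates for "case". The first, (407–460, 200–257), is the white box with a green cap on a grey slope, which fits the description. The second, (160–229, 206–268), is only the scale plate. The pink boxes are look-alikes to leave alone.

```bash
cat > fit.py <<'E'
from h import *
from scipy.optimize import least_squares, minimize
S={n:manip.snapshot(n) for n in ('top','scene')}
def T(n,x,y): return (140+x/2.353,80+y/2.353) if n=='top' else (150+x/2.162,80+y/2.162)
def pose(p): c,s=np.cos(p[2]),np.sin(p[2]); return lambda P:np.array([p[0]+c*P[0]-s*P[1],p[1]+s*P[0]+c*P[1],P[2]])
def corners(obs,p0,nm):
    f=lambda p: np.concatenate([proj(S[n],pose(p)(P))-T(n,*q) for n,P,q in obs])
    r=least_squares(f,p0,loss='soft_l1'); print(nm,np.round(r.x,4),'deg',round(np.degrees(r.x[2]),1),'res',np.round(r.fun,1)); return r.x
h=.105
car=corners([('top',(.04,.13,h),(317,150)),('top',(.04,-.09,h),(543,189)),('top',(-.04,-.09,h),(527,268)),('top',(-.04,.13,h),(302,230)),
 ('top',(-.04,-.09,0),(521,291)),('scene',(.04,.13,h),(403,362)),('scene',(-.04,.13,h),(467,317)),('scene',(.04,-.09,h),(246,228)),('scene',(.04,.13,0),(403,428)),('scene',(-.04,.13,0),(460,383))],[.5,0,-.15],'carton')
sc=corners([('top',(.065,.065,.038),(66,297)),('top',(.065,-.065,.038),(197,306)),('top',(-.065,-.065,.038),(180,440)),('top',(-.065,.065,.038),(45,431)),
 ('scene',(-.065,.065,.038),(777,355)),('scene',(-.065,-.065,.038),(659,287)),('scene',(.065,-.065,.038),(594,366)),('scene',(.065,.065,.038),(717,445))],[.35,.25,0],'scale')
# case on stand: hull IoU in both cameras
A=np.radians(30); zc=np.array([-np.cos(A),0,np.sin(A)]); yc=np.array([np.sin(A),0,np.cos(A)]); xc=np.cross(yc,zc)
foot=np.array([-.06,0,.072])-.1*zc+.017*yc; print('xc in stand',xc.round(2))
pts=[foot+a*xc*.032+b*yc+c*zc for a in(-1,1) for b,c in((-.01,0),(.01,0),(-.017,.02),(.017,.02),(-.017,.124),(.017,.124),(-.0135,.132),(.0135,.132))]
M={}
for n in S:
    ts=[t for t in manip.trace(n,'case')]
    t=[t for t in ts if n=='scene' or t['extent'][0]>300][0]; M[n]=t['mask']
def cost(p):
    g=pose(p); c=0
    for n in S:
        uv=np.array([proj(S[n],g(P)) for P in pts]); k=np.zeros((1600,2560),np.uint8)
        cv2.fillConvexPoly(k,cv2.convexHull((uv*4+1.5).round().astype(np.int32)),1)
        k=cv2.resize(k.astype(np.float32),(640,400),interpolation=cv2.INTER_AREA); m=M[n]
        c+=1-np.minimum(k,m).sum()/np.maximum(k,m).sum()
    return c
best=min((minimize(cost,[.34,-.22,a],method='Nelder-Mead',options=dict(initial_simplex=[[.34,-.22,a],[.36,-.22,a],[.34,-.24,a],[.34,-.22,a+.15]])) for a in(.3,.5,.7)),key=lambda r:r.fun)
st=best.x; print('stand',st.round(4),np.degrees(st[2]).round(1),'cost',best.fun)
g=pose(st); print('grip',g(foot+.107*zc).round(4),'foot',g(foot).round(4),'zc',(g(zc)-g([0,0,0])).round(3))
# cap tops by colour
hsv=cv2.cvtColor(S['top']['image'],cv2.COLOR_BGR2HSV)
c,s=np.cos(car[2]),np.sin(car[2])
for l,z in(('jar',.085),('tape',.03),('labelbox',.045)):
    e=manip.trace('top',l)[0]; m=np.argwhere(e['mask']).mean(0); print(l,at_z(S['top'],m[1],m[0],z).round(3))
np.save('poses.npy',np.array([car,sc,st]))
E
python3 fit.py
```

```text
carton [ 0.6518 -0.0454 -0.2309] deg -13.2 res [-1.  -0.5 -0.6  0.1  0.6  0.9 -1.9 -0.7 -2.2  0.5  1.   2.2 -0.3 -1.5
 -1.7  0.3 -1.1 -1.3 -1.7 -3.8]
scale [ 0.5296  0.2746 -0.1331] deg -7.6 res [-1.  -0.6 -1.5  0.2 -1.8 -0.5 -1.2 -1.6 -0.1 -2.2 -1.4 -2.5 -1.4 -0.8
  0.1 -0.5]
xc in stand [ 0. -1.  0.]
stand [ 0.34 -0.22  0.3 ] 17.2 cost 2.0
grip [ 0.285  -0.237   0.0902] foot [ 0.3735 -0.2096  0.0367] zc [-0.827 -0.256  0.5  ]
jar [ 0.444 -0.098  0.085]
tape [0.427 0.082 0.03 ]
labelbox [ 0.677 -0.207  0.045]
```

```bash
sed -i 's/\.34,-\.22,a/.53,-.27,a/g; s/\.36,-\.22,a/.55,-.27,a/; s/\.34,-\.24,a/.53,-.29,a/; s/\[\[\.53,-\.27,a\],\[[^]]*\],\[[^]]*\],\[[^]]*\]\]/[[.53,-.27,a],[.56,-.27,a],[.53,-.30,a],[.53,-.27,a+.2]]/' fit.py; cat >> fit.py <<'E'
print('IoU ext', [ (n,[int(v) for v in (M[n].any(0).nonzero()[0][[0,-1]])]) for n in S])
for nm,lo,hi in(('orange',(8,150,120),(20,255,255)),('yellow',(26,150,120),(34,255,255)),('blue',(100,120,80),(125,255,255)),('grey',(0,0,90),(180,40,185))):
    k=cv2.inRange(hsv,lo,hi); w=np.zeros_like(k); w[140:192,280:370]=1; n,lab,stt,cen=cv2.connectedComponentsWithStats(k*w)
    if n>1:
        j=1+stt[1:,4].argmax(); P=at_z(S['top'],*cen[j],.138); d=P[:2]-car[:2]; print(nm,stt[j],'carton xy',np.round([c*d[0]+s*d[1],-s*d[0]+c*d[1]],4))
E
python3 fit.py | grep -v res
```

```text
-1.7  0.3 -1.1 -1.3 -1.7 -3.8]
  0.1 -0.5]
xc in stand [ 0. -1.  0.]
stand [ 0.5413 -0.2656  0.2481] 14.2 cost 0.0839340090751648
grip [ 0.4855 -0.2798  0.0902] foot [ 0.5753 -0.257   0.0367] zc [-0.84  -0.213  0.5  ]
jar [ 0.444 -0.098  0.085]
tape [0.426 0.078 0.03 ]
labelbox [ 0.678 -0.207  0.045]
IoU ext [('top', [407, 458]), ('scene', [239, 279])]
orange [292 145  20  35 515] carton xy [-0.0022  0.0573]
yellow [332 153  19  31 416] carton xy [ 0.0008 -0.0289]
blue [348 156  19  32 442] carton xy [-0.0009 -0.0637]
grey [308 149  19  36 208] carton xy [-0.0054  0.0205]
```

Emit:
move_arm --pt "0 0 0.0355 1.93 -3.0 0.13 0" --pt "0 0 0.0355 1.93 -3.0 0.13 0" --pt "0 0 0.0355 1.93 -3.0 0.13 0" --pt "0 0 0.0355 1.93 -3.0 0.13 0" --pt "0 0 0.0355 1.93 -3.0 0.13 0" --pt "0 0 0.0355 1.93 -3.0 0.13 0" --pt "0 0 0.0355 1.93 -3.0 0.13 0" --pt "0 0 0.0355 1.93 -3.0 0.13 0"

```text
time: 2.57
position: [0.316, 0.3106, 0.242]
orientation: [2.219, 2.224, 0.001]
wrist_force: [-0.1, 0.3, -0.2]
grip_width: 0.999
```

Emit:
move_arm --pt "0 0 0.0355 1.93 -3.0 0.13 0" --pt "0 0 0.0355 1.93 -3.0 0.13 0" --pt "0 0 0.0355 1.93 -3.0 0.13 0" --pt "0 0 0.0355 1.93 -3.0 0.13 0" --pt "0 0 0.0355 1.93 -3.0 0.13 0" --pt "0 0 0.0355 1.93 -3.0 0.13 0" --pt "0 0 0.0355 1.93 -3.0 0.13 0"

```text
time: 3.15
position: [0.4512, 0.1004, 0.2512]
orientation: [1.927, 2.481, 0.001]
wrist_force: [-0.2, -0.1, 0.5]
grip_width: 0.998
```

Emit:
move_arm --pt "0.0183 -0.0725 0 -0.2 -2.8 -0.3 0" --pt "0.0183 -0.0725 0 -0.2 -2.8 -0.3 0" --pt "0.0183 -0.0725 0 -0.2 -2.8 -0.3 0" --pt "0.0183 -0.0725 0 -0.2 -2.8 -0.3 0" --pt "0.0183 -0.0725 0 -0.2 -2.8 -0.3 0" --pt "0.0183 -0.0725 0 -0.2 -2.8 -0.3 0" --pt "0.0183 -0.0725 0 -0.2 -2.8 -0.3 0" --pt "0.0183 -0.0725 0 -0.2 -2.8 -0.3 0" --pt "0.0183 -0.0725 0 -0.2 -2.8 -0.3 0"

```text
time: 3.9
position: [0.4322, -0.1514, 0.2249]
orientation: [1.612, 2.075, 0.727]
wrist_force: [0.9, -1.0, -1.0]
grip_width: 1.005
```

Emit:
move_arm --pt "0.0183 -0.0725 0 -0.2 -2.8 -0.3 0" --pt "0.0183 -0.0725 0 -0.2 -2.8 -0.3 0" --pt "0.0183 -0.0725 0 -0.2 -2.8 -0.3 0" --pt "0.0183 -0.0725 0 -0.2 -2.8 -0.3 0" --pt "0.0183 -0.0725 0 -0.2 -2.8 -0.3 0" --pt "0 0 0 0 0 0 0" --pt "0 0 0 0 0 0 0"

```text
time: 4.48
position: [0.4217, -0.2916, 0.2069]
orientation: [1.413, 1.805, 1.044]
wrist_force: [0.3, 0.5, -0.1]
grip_width: 1.0
```

```bash
cat > plan.py <<'E'
from h import *
def goto(p,Rm=None,n=10):
    o=manip.observe(); d=(np.array(p)-o['position'])*100; w=np.zeros(3) if Rm is None else R.from_matrix(Rm@rot(o['orientation']).T).as_rotvec()
    print('total cm',d.round(2),'w',w.round(3),'rows',n,'each',(w/n).round(4),(d/n).round(3))
E
cat > w1.py <<'E'
from plan import *
from scipy.optimize import minimize
st=np.load('poses.npy')[2]
A=np.radians(30); zc=np.array([-np.cos(A),0,np.sin(A)]); yc=np.array([np.sin(A),0,np.cos(A)]); xc=np.cross(yc,zc)
foot=np.array([-.06,0,.072])-.1*zc+.017*yc
pts=[foot+a*xc*.032+b*yc+c*zc for a in(-1,1) for b,c in((-.01,0),(.01,0),(-.017,.02),(.017,.02),(-.017,.124),(.017,.124),(-.0135,.132),(.0135,.132))]
def W(p,P): c,s=np.cos(p[2]),np.sin(p[2]); return np.array([p[0]+c*P[0]-s*P[1],p[1]+s*P[0]+c*P[1],P[2]])
o=manip.observe(); s=manip.snapshot('wrist'); im=s['image'].copy()
print('q',o['q'].round(2),'tool axes',rot(o['orientation']).round(3).tolist())
ts=manip.trace('wrist','case'); print([(round(t['conf'],2),np.round(t['extent']).tolist()) for t in ts])
def hull(p): return cv2.convexHull((np.array([proj(s,W(p,P),o) for P in pts])).astype(np.float32))
cv2.polylines(im,[hull(st).round().astype(np.int32)],True,(0,0,255),1)
if ts:
    m=ts[0]['mask']
    def cost(p):
        k=np.zeros((1600,2560),np.uint8); cv2.fillConvexPoly(k,(hull(p)*4+1.5).round().astype(np.int32),1)
        k=cv2.resize(k.astype(np.float32),(640,400),interpolation=cv2.INTER_AREA); return 1-np.minimum(k,m).sum()/np.maximum(k,m).sum()
    r=minimize(cost,st,method='Nelder-Mead',options=dict(initial_simplex=[st,st+[.01,0,0],st+[0,.01,0],st+[0,0,.06]]))
    print('cost before',cost(st),'after',r.fun,'stand',r.x.round(4),'prior',st.round(4))
    cv2.polylines(im,[hull(r.x).round().astype(np.int32)],True,(255,0,255),1)
    np.save('stw.npy',r.x)
cv2.imwrite('pics/w1.png',im)
E
python3 w1.py
```

```text
q [-1.31  0.17 -0.71  0.66  1.05 -1.54] tool axes [[-0.242, 0.487, 0.839], [0.97, 0.118, 0.212], [0.004, 0.865, -0.501]]
[(0.79, [269.0, 94.0, 355.0, 140.0])]
cost before 0.09370285 after 0.02972644567489624 stand [ 0.5435 -0.2642  0.2512] prior [ 0.5413 -0.2656  0.2481]
```

View pics/w1.png

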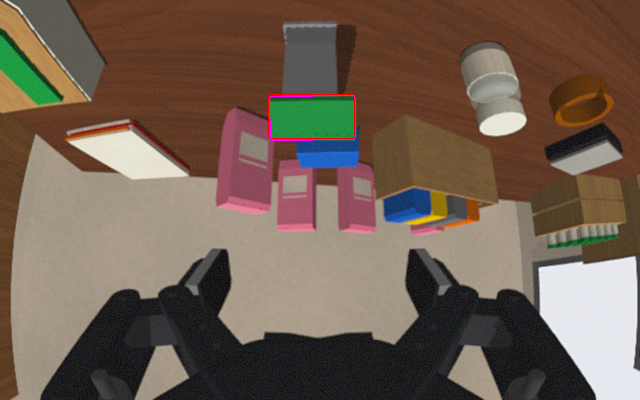

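The wrist view shows the green cap end-on at (312,117), with the two-camera fit and the wrist fit 2 mm apart. The grasp pose is confirmed, so I approach.

Emit:
move_arm --pt "0 0 0 0.04 -0.09 -1.97 0" --pt "0 0 0 0.04 -0.09 -1.97 0" --pt "0 0 0 0.04 -0.09 -1.97 0" --pt "0 0 0 0.04 -0.09 -1.97 0" --pt "0 0 0 0 0 0 0"

```text
time: 5.0
position: [0.4242, -0.2907, 0.1289]
orientation: [1.406, 1.812, 1.043]
wrist_force: [-0.3, 0.9, -0.7]
grip_width: 1.001
```

```bash
python3 - <<'E'
from plan import *
o=manip.observe(); print(o['q'].round(2),o['position'].round(4),rot(o['orientation']).round(3).tolist()); goto([.4988,-.2759,.0832],None,8)
E
```

```text
[-1.3   0.3  -0.81  0.43  1.04 -1.54] [ 0.4242 -0.2907  0.1289] [[-0.248, 0.486, 0.838], [0.969, 0.124, 0.214], [0.0, 0.865, -0.502]]
total cm [ 7.46  1.48 -4.57] w [0. 0. 0.] rows 8 each [0. 0. 0.] [ 0.933  0.185 -0.571]
```

Emit:
move_arm --pt "0 0 0 0 -0.45 0 0" --pt "0 0 0 1.24 0.32 -0.76 0" --pt "0 0 0 1.24 0.32 -0.76 0" --pt "0 0 0 1.24 0.32 -0.76 0" --pt "0 0 0 1.24 0.32 -0.76 0" --pt "0 0 0 1.24 0.32 -0.76 0" --pt "0 0 0 1.24 0.32 -0.76 0" --pt "0 0 0 0 0 0 0"

```text
time: 5.67
position: [0.5003, -0.2781, 0.086]
orientation: [1.4, 1.811, 1.042]
wrist_force: [0.6, -0.3, -0.5]
grip_width: 0.997
```

```bash
python3 - <<'E'
from plan import *
goto([.4988,-.2759,.0832],None,1)
s=manip.snapshot('wrist'); cv2.imwrite('pics/w2.png',cv2.resize(s['image'][60:320,140:500],(720,520)))
E
```

```text
total cm [-0.15  0.22 -0.28] w [0. 0. 0.] rows 1 each [0. 0. 0.] [-0.146  0.216 -0.276]
```

View pics/w2.png

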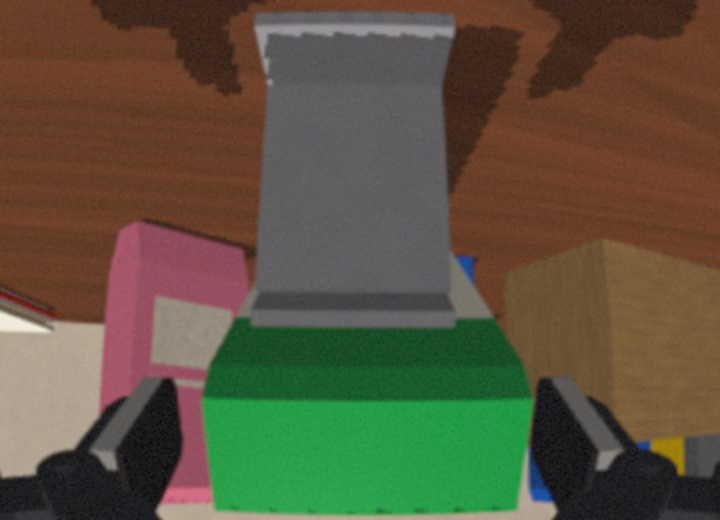

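The gap is wider on the left than on the right, which agrees with the 2 mm correction towards +y. I apply it and close.

Emit:
move_arm --pt "0 0 0 -0.15 0.2 -0.28 0" --pt "0 0 0 0 0 0 0" --pt "0 0 0 0 0 0 0.5" --pt "0 0 0 0 0 0 0.5" --pt "0 0 0 0 0 0 0.5" --pt "0 0 0 0 0 0 0.5" --pt "0 0 0 0 0 0 0.5" --pt "0 0 0 0 0 0 0.5" --squeeze 45

```text
time: 6.38
position: [0.4967, -0.2775, 0.0822]
orientation: [1.406, 1.807, 1.042]
wrist_force: [-5.9, 0.2, 4.8]
grip_width: 0.742
```

```bash
python3 - <<'E'
from plan import *
goto([.4988,-.2759,.0832],None,1); o=manip.observe(); print(o['wrist_force'].round(1),o['grip_width'])
s=manip.snapshot('wrist'); cv2.imwrite('pics/w3.png',cv2.resize(s['image'][60:320,140:500],(720,520)))
E
```

```text
total cm [0.21 0.16 0.1 ] w [0. 0. 0.] rows 1 each [0. 0. 0.] [0.214 0.159 0.095]
[-5.9  0.2  4.8] 0.741732923994814
```

View pics/w3.png

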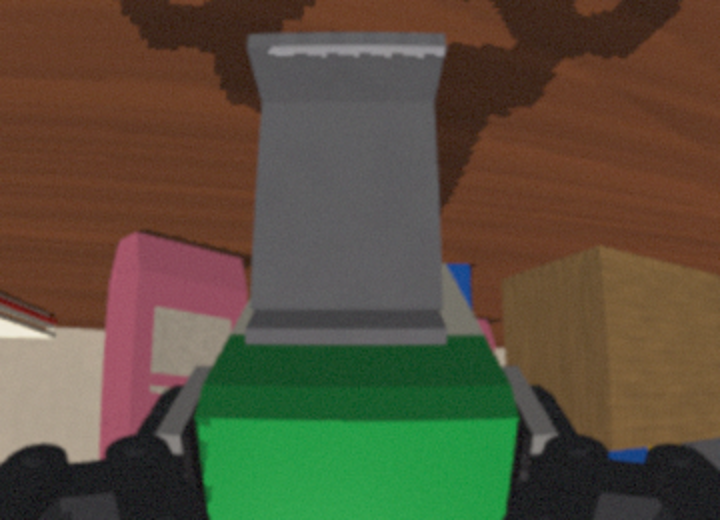

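Emit:
move_arm --pt "0 0 0 0 0 0.8 0.5" --pt "0 0 0 0 0 1.5 0.5" --pt "0 0 0 0 0 2.2 0.5" --pt "0 0 0 0 0 2.5 0.5" --pt "0 0 0 0 0 2.5 0.5" --pt "0 0 0 0 0 2.5 0.5" --pt "0 0 0 0 0 2.5 0.5" --pt "0 0 0 0 0 2.0 0.5"

```text
time: 7.1
position: [0.4965, -0.2771, 0.2482]
orientation: [1.407, 1.808, 1.041]
wrist_force: [-0.3, -1.6, -2.5]
grip_width: 0.742
```

Emit:
move_arm --pt "-0.0186 0.0725 0 -0.33 1.98 0 0.5" --pt "-0.0186 0.0725 0 -0.33 1.98 0 0.5" --pt "-0.0186 0.0725 0 -0.33 1.98 0 0.5" --pt "-0.0186 0.0725 0 -0.33 1.98 0 0.5" --pt "-0.0186 0.0725 0 -0.33 1.98 0 0.5" --pt "-0.0186 0.0725 0 -0.33 1.98 0 0.5" --pt "-0.0186 0.0725 0 -0.33 1.98 0 0.5"

```text
time: 7.68
position: [0.4725, -0.1375, 0.2466]
orientation: [1.697, 2.181, 0.576]
wrist_force: [1.1, -0.6, -3.3]
grip_width: 0.743
```

Emit:
move_arm --pt "-0.0186 0.0725 0 -0.33 1.98 0 0.5" --pt "-0.0186 0.0725 0 -0.33 1.98 0 0.5" --pt "-0.0186 0.0725 0 -0.33 1.98 0 0.5" --pt "-0.0186 0.0725 0 -0.33 1.98 0 0.5" --pt "-0.0186 0.0725 0 -0.33 1.98 0 0.5" --pt "-0.0186 0.0725 0 -0.33 1.98 0 0.5" --pt "-0.0186 0.0725 0 -0.33 1.98 0 0.5"

```text
time: 8.27
position: [0.4501, 0.0013, 0.247]
orientation: [1.926, 2.482, -0.009]
wrist_force: [1.8, -0.9, -2.5]
grip_width: 0.74
```

```bash
cat >> plan.py <<'E'
def down(az):
    a=np.radians(az); x=np.array([np.cos(a),np.sin(a),0]); z=np.array([0,0,-1.]); return np.stack([x,np.cross(z,x),z],1)
E
python3 - <<'E'
from plan import *
o=manip.observe(); print(o['q'].round(2),o['wrist_force'].round(1),o['grip_width'],rot(o['orientation'])[:,2].round(3)); goto([.53,.275,.25],down(166.8),12)
E
```

```text
[-0.13  0.12 -0.21  1.24 -0.   -0.39] [ 1.8 -0.9 -2.5] 0.739710340826115 [-0.003 -0.004 -1.   ]
total cm [ 7.99 27.37  0.3 ] w [ 6.00e-03 -1.00e-03  1.09e+00] rows 12 each [ 0.0005 -0.      0.0908] [0.666 2.281 0.025]
```

Emit:
move_arm --pt "0.0005 0 0.0908 0.67 2.28 0 0.5" --pt "0.0005 0 0.0908 0.67 2.28 0 0.5" --pt "0.0005 0 0.0908 0.67 2.28 0 0.5" --pt "0.0005 0 0.0908 0.67 2.28 0 0.5" --pt "0.0005 0 0.0908 0.67 2.28 0 0.5" --pt "0.0005 0 0.0908 0.67 2.28 0 0.5"

```text
time: 8.77
position: [0.4906, 0.1381, 0.2462]
orientation: [-1.181, -2.91, 0.0]
wrist_force: [-0.7, 0.3, -2.0]
grip_width: 0.742
```

Emit:
move_arm --pt "0.0005 0 0.0908 0.67 2.28 0 0.5" --pt "0.0005 0 0.0908 0.67 2.28 0 0.5" --pt "0.0005 0 0.0908 0.67 2.28 0 0.5" --pt "0.0005 0 0.0908 0.67 2.28 0 0.5" --pt "0.0005 0 0.0908 0.67 2.28 0 0.5" --pt "0.0005 0 0.0908 0.67 2.28 0 0.5" --pt "0 0 0 0 0 -2.5 0.5" --pt "0 0 0 0 0 -2.5 0.5" --pt "0 0 0 0 0 -2.5 0.5" --pt "0 0 0 0 0 0 0.5"

```text
time: 9.6
position: [0.5271, 0.2723, 0.1656]
orientation: [-0.36, -3.11, 0.003]
wrist_force: [-1.6, -0.1, -3.5]
grip_width: 0.737
```

```bash
python3 - <<'E'
from plan import *
o=manip.observe(); print(o['q'].round(2),o['wrist_force'].round(1)); goto([.53,.275,.145],down(166.8),1)
a=manip.snapshot('scene')['image'][80:300,380:560]; b=manip.snapshot('wrist')['image'][60:320,140:500]
cv2.imwrite('pics/w4.png',np.hstack([cv2.resize(a,(400,489))[:480],cv2.resize(b,(400,480))]))
E
```

```text
[ 0.37  0.45  0.02  1.15  0.   -0.97] [-1.6 -0.1 -3.5]
total cm [ 0.29  0.27 -2.06] w [ 0.001 -0.011  0.   ] rows 1 each [ 0.0006 -0.0109  0.0003] [ 0.289  0.274 -2.058]
```

View pics/w4.png

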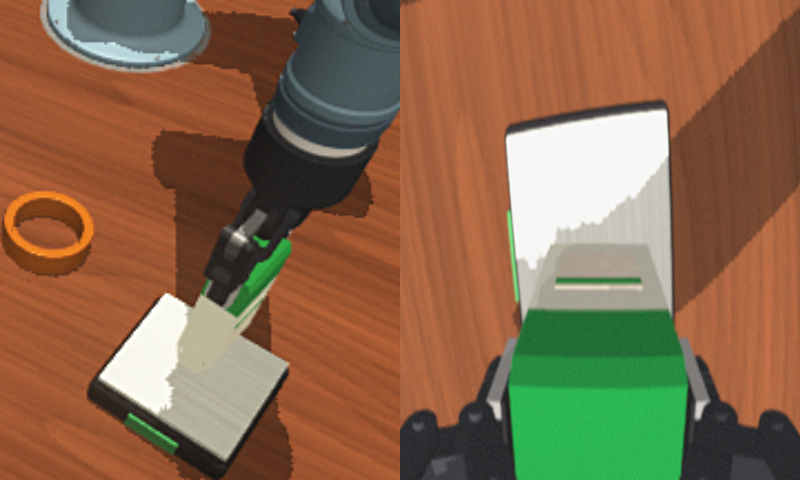

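Emit:
move_arm --pt "0 -0.01 0 0.2 0.2 -1.2 0.5" --pt "0 0 0 0 0 -1.0 0.5" --pt "0 0 0 0 0 -0.5 0.5" --pt "0 0 0 0 0 -0.2 0.5" --pt "0 0 0 0 0 0 0.5"

```text
time: 10.12
position: [0.533, 0.2757, 0.1427]
orientation: [0.361, 3.112, 0.006]
wrist_force: [0.2, -0.0, -2.7]
grip_width: 0.742
```

Emit:
move_arm --pt "0 0 0 0 0 -0.2 0.5" --pt "0 0 0 0 0 -0.2 0.5" --pt "0 0 0 0 0 0 0.5"

```text
time: 10.37
position: [0.5333, 0.2759, 0.1386]
orientation: [0.36, 3.111, 0.007]
wrist_force: [-0.3, -0.3, -2.1]
grip_width: 0.745
```

```bash
python3 - <<'E'
from plan import *
o=manip.observe(); print(o['wrist_force'].round(1),o['wrist_torque'].round(2),rot(o['orientation'])[:,2].round(3),o['position'].round(4))
s=manip.snapshot('scene'); 
for t in manip.trace('scene','case')[:2]: print(t['conf'],t['extent'])
E
```

```text
[-0.3 -0.3 -2.1] [-0.01  0.09  0.04] [ 0.01   0.003 -1.   ] [0.5333 0.2759 0.1386]
0.91 [456.6, 199.3, 504.5, 257.5]
```

Emit:
move_arm --pt "0 0 0 0 0 -0.2 0.5" --pt "0 0 0 0 0 -0.1 0.5" --pt "0 0 0 0 0 0 0.5"

```text
time: 10.72
position: [0.533, 0.2759, 0.1353]
orientation: [0.36, 3.112, 0.006]
wrist_force: [-0.6, 0.4, -2.5]
grip_width: 0.745
```

Emit:
move_arm --pt "0 0 0 0 0 -0.15 0.5" --pt "0 0 0 0 0 -0.1 0.5" --pt "0 0 0 0 0 0 0.5"

```text
time: 10.97
position: [0.5333, 0.276, 0.1335]
orientation: [0.36, 3.111, 0.007]
wrist_force: [-1.3, 0.3, 1.4]
grip_width: 0.743
```

Emit:
move_arm --pt "0 0 0 0 0 -0.05 0.5" --pt "0 0 0 0 0 0 0.2" --pt "0 0 0 0 0 0 0.1" --pt "0 0 0 0 0 0 0" --pt "0 0 0 0 0 0 0" --pt "0 0 0 0 0 0 0" --pt "0 0 0 0 0 0 0"

```text
time: 11.55
position: [0.5332, 0.2759, 0.1325]
orientation: [0.36, 3.111, 0.007]
wrist_force: [-0.2, -0.3, -0.3]
grip_width: 0.997
```

Emit:
move_arm --pt "0 0 0 0 0 0 0" --pt "0 0 0 0 0 0 0" --pt "0 0 0 0 0 0 0" --pt "0 0 0 0 0 0 0" --pt "0 0 0 0 0 0 0" --pt "0 0 0 0 0 0 0"

```text
time: 12.05
position: [0.5332, 0.2759, 0.1326]
orientation: [0.36, 3.111, 0.007]
wrist_force: [-0.3, 1.1, 1.0]
grip_width: 0.999
```

```bash
cat > up.py <<'E'
from plan import *
from scipy.optimize import minimize
# upright case fit: x,y,yaw (foot height z0) with scene + wrist masks
def fit(z0,p0,cams):
    pts=[np.array([a*.032,b,c+z0]) for a in(-1,1) for b,c in((-.01,0),(.01,0),(-.017,.02),(.017,.02),(-.017,.124),(.017,.124),(-.0135,.132),(.0135,.132))]
    D=[]
    for n in cams:
        o=manip.observe(); s=manip.snapshot(n); t=manip.trace(n,'case')
        if t: D.append((n,s,o,t[0]['mask'])); print(n,t[0]['conf'],t[0]['extent'])
    def cost(p):
        c,sn=np.cos(p[2]),np.sin(p[2]); tot=0
        for n,s,o,m in D:
            uv=np.array([proj(s,[p[0]+c*P[0]-sn*P[1],p[1]+sn*P[0]+c*P[1],P[2]],o) for P in pts]); k=np.zeros((1600,2560),np.uint8)
            cv2.fillConvexPoly(k,cv2.convexHull((uv*4+1.5).round().astype(np.int32)),1); k=cv2.resize(k.astype(np.float32),(640,400),interpolation=cv2.INTER_AREA)
            tot+=1-np.minimum(k,m).sum()/np.maximum(k,m).sum()
        return tot
    p0=np.array(p0,float); r=minimize(cost,p0,method='Nelder-Mead',options=dict(initial_simplex=[p0,p0+[.01,0,0],p0+[0,.01,0],p0+[0,0,.08]]))
    print('fit',r.x.round(4),np.degrees(r.x[2]).round(1),r.fun); return r.x
E
python3 - <<'E'
from up import *
o=manip.observe(); print(o['wrist_force'].round(1),o['grip_width'],o['position'])
fit(.038,[.533,.276,np.radians(-13.2)],['top','scene'])
s=manip.snapshot('scene')['image'][80:300,380:560]; b=manip.snapshot('wrist')['image'][60:320,140:500]
cv2.imwrite('pics/w5.png',np.hstack([cv2.resize(s,(400,489))[:480],cv2.resize(b,(400,480))]))
E
```

```text
[-0.3  1.1  1. ] 0.9987906578735404 [0.5331939  0.27593026 0.13262471]
top 0.88 [172.6, 210.4, 198.2, 247.3]
scene 0.75 [455.6, 201.4, 505.9, 261.7]
fit [ 0.5347  0.2801 -0.2173] -12.5 0.7452616095542908
```

View pics/w5.png

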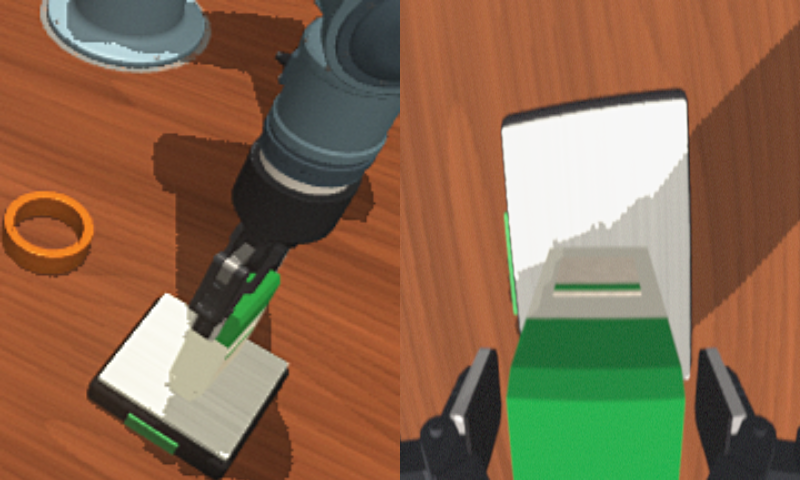

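```bash
python3 - <<'E'
from plan import *
o=manip.observe(); s=manip.snapshot('wrist'); Rt=rot(o['orientation'])
for z in (0,-.0065,-.013,-.02):
    print(z,[proj(s,o['position']+Rt@np.array([x,y,z]),o).round(0).tolist() for x in(-.0425,.0425) for y in(-.011,.011)])
E
```

```text
0 [[236.0, 232.0], [240.0, 271.0], [405.0, 232.0], [400.0, 271.0]]
-0.0065 [[233.0, 237.0], [237.0, 277.0], [408.0, 237.0], [403.0, 277.0]]
-0.013 [[230.0, 243.0], [234.0, 283.0], [412.0, 243.0], [406.0, 283.0]]
-0.02 [[226.0, 249.0], [231.0, 291.0], [416.0, 249.0], [410.0, 290.0]]
```

Emit:
move_arm --pt "0 0 0 0 0 0 0" --pt "0 0 0 0 0 0 0"

```text
time: 12.57
position: [0.5332, 0.2759, 0.1326]
orientation: [0.36, 3.111, 0.007]
wrist_force: [1.1, 0.2, 0.1]
grip_width: 1.001
```

Released and standing. The finger pads are centred, and their real tips are about 7 mm above the nominal TCP at this opening, so they will just clear the carton rim. I grip again and lift.

Emit:
move_arm --pt "0 0 0 0 0 0 0.5" --pt "0 0 0 0 0 0 0.5" --pt "0 0 0 0 0 0 0.5" --pt "0 0 0 0 0 0 0.5" --pt "0 0 0 0 0 0 0.5" --pt "0 0 0 0 0 0 0.5" --squeeze 60

```text
time: 13.07
position: [0.5335, 0.276, 0.1329]
orientation: [0.36, 3.111, 0.007]
wrist_force: [-0.1, -0.2, 1.9]
grip_width: 0.739
```

Emit:
move_arm --pt "0 0 0 0 0 0.8 0.5" --pt "0 0 0 0 0 1.5 0.5" --pt "0 0 0 0 0 2.5 0.5" --pt "0 0 0 0 0 2.5 0.5" --pt "0 0 0 0 0 2.5 0.5" --pt "0 0 0 0 0 2.5 0.5" --pt "0 0 0 0 0 1.0 0.5" --pt "0 0 0 0 0 0 0.5"

```text
time: 13.73
position: [0.5344, 0.2764, 0.269]
orientation: [0.36, 3.107, 0.01]
wrist_force: [0.1, -0.3, -1.7]
grip_width: 0.742
```

```bash
python3 - <<'E'
from plan import *
o=manip.observe(); print(o['wrist_force'].round(1),o['grip_width'])
goto([.651,-.049,.265],down(166.8),14)
E
```

```text
[ 0.1 -0.3 -1.7] 0.7419200771654391
total cm [ 11.66 -32.54  -0.4 ] w [-0.005  0.015  0.   ] rows 14 each [-0.0004  0.0011  0.    ] [ 0.833 -2.325 -0.029]
```

Emit:
move_arm --pt "0 0 0 0.83 -2.32 0 0.5" --pt "0 0 0 0.83 -2.32 0 0.5" --pt "0 0 0 0.83 -2.32 0 0.5" --pt "0 0 0 0.83 -2.32 0 0.5" --pt "0 0 0 0.83 -2.32 0 0.5" --pt "0 0 0 0.83 -2.32 0 0.5" --pt "0 0 0 0.83 -2.32 0 0.5"

```text
time: 14.32
position: [0.5905, 0.1123, 0.2639]
orientation: [0.36, 3.114, 0.006]
wrist_force: [0.2, 0.8, -2.5]
grip_width: 0.74
```

Emit:
move_arm --pt "0 0 0 0.83 -2.32 0 0.5" --pt "0 0 0 0.83 -2.32 0 0.5" --pt "0 0 0 0.83 -2.32 0 0.5" --pt "0 0 0 0.83 -2.32 0 0.5" --pt "0 0 0 0.83 -2.32 0 0.5" --pt "0 0 0 0.83 -2.32 0 0.5" --pt "0 0 0 0.83 -2.32 0 0.5" --pt "0 0 0 0 0 0 0.5"

```text
time: 14.98
position: [0.6496, -0.0534, 0.2631]
orientation: [0.368, 3.113, 0.003]
wrist_force: [-0.5, 0.1, -1.7]
grip_width: 0.743
```

```bash
python3 - <<'E'
from plan import *
goto([.651,-.049,.25],down(166.8),1)
o=manip.observe(); print(o['q'].round(2),rot(o['orientation']).round(3).tolist())
a=manip.snapshot('scene')['image'][100:300,240:400]; b=manip.snapshot('wrist')['image'][40:320,180:460]
cv2.imwrite('pics/sc6.png',manip.snapshot('scene')['image']);cv2.imwrite('pics/w6raw.png',manip.snapshot('wrist')['image'])
cv2.imwrite('pics/w6.png',np.hstack([cv2.resize(a,(400,500)),cv2.resize(b,(400,500))]))
E
```

```text
total cm [ 0.14  0.44 -1.31] w [-0.001  0.007  0.005] rows 1 each [-0.0012  0.007   0.0049] [ 0.138  0.442 -1.307]
[-0.18  0.54  0.42  1.44  0.   -1.52] [[-0.972, 0.233, 0.007], [0.233, 0.972, 0.001], [-0.007, 0.003, -1.0]]
```

View pics/w6.png

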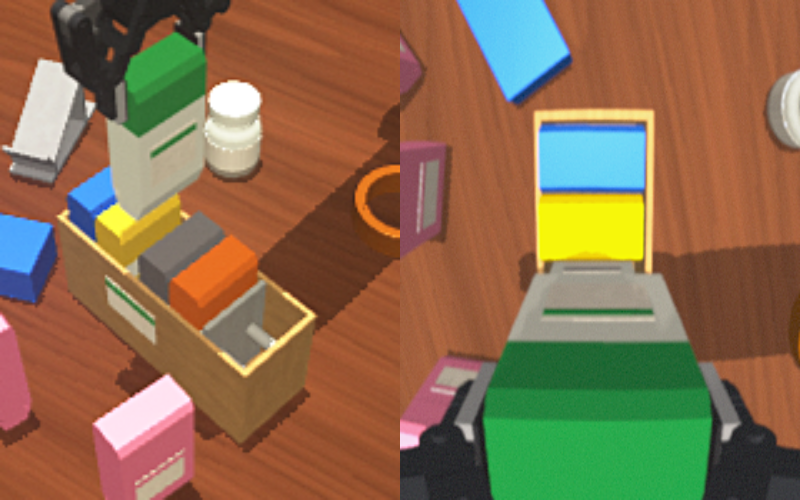

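```bash
cat > m6.py <<'E'
from plan import *
o=manip.observe(); s=manip.snapshot('wrist'); car=np.load('poses.npy')[0]
px=lambda x,y:(180+(x-400)/1.4286-.15,40+y/1.786-.22)
Rt=rot(o['orientation']); tz=o['position'][2]
ux=np.array([np.cos(car[2]),np.sin(car[2])]); uy=np.array([-ux[1],ux[0]])
def C(P): d=P[:2]-o['position'][:2]; return np.round([d@ux*1000,d@uy*1000],1)  # mm from TCP along carton x,y
for nm,xy,z in [('rim outer L',(536,111),.105),('rim outer R',(653,111),.105),('wall inner edge',(592,123),.105),('blue/yellow boundary',(592,191),.130),('blue L',(540,170),.138),('blue R',(645,170),.138),('rim outer L low',(538,268),.105),('rim outer R low',(652,268),.105)]:
    print(nm,C(at_z(s,*px(*xy),z,o)))
for z in(.166,.169,.172): print('foot edge z',z,[C(at_z(s,*px(x,264),z,o)) for x in(560,637)])
for y in (-.010,): print('foot pred px', [((proj(s,o['position']+Rt@np.array([x,y,.0946]),o)-[180,40])*[1.4286,1.786]+[400,0]).round(1).tolist() for x in(-.032,.032)])
E
python3 m6.py
```

```text
rim outer L [ 43.9 -80.7]
rim outer R [-34.9 -80.7]
wall inner edge [  6.1 -73.6]
blue/yellow boundary [  5.7 -39.1]
blue L [ 37.1 -50.5]
blue R [-26.6 -50.5]
rim outer L low [44.4  7. ]
rim outer R low [-36.1   6.7]
foot edge z 0.166 [array([ 22.9, -10.2]), array([-20.2, -10.3])]
foot edge z 0.169 [array([ 22.7, -10.9]), array([-19.9, -11. ])]
foot edge z 0.172 [array([ 22.4, -11.6]), array([-19.7, -11.7])]
foot pred px [[541.7, 267.4], [657.4, 267.5]]
```

The wrist view (crop) shows the rim's outer sides at columns 536 and 653, the blue/yellow boundary at row 191 and the case foot centred on column 599. So the case needs about +3 mm along carton x and +4.5 mm along carton y.

Emit:
move_arm --pt "0 0 0 0.2 0.18 -0.5 0.5" --pt "0 0 0 0.2 0.18 -0.8 0.5" --pt "0 0 0 0 0 -0.6 0.5" --pt "0 0 0 0 0 0 0.5" --pt "0 0 0 0 0 0 0.5"

```text
time: 15.65
position: [0.6527, -0.0448, 0.2456]
orientation: [0.36, 3.113, 0.007]
wrist_force: [0.6, -1.2, -1.6]
grip_width: 0.74
```

```bash
python3 - <<'E'
from plan import *
o=manip.observe(); print(o['position'].round(4),rot(o['orientation']).round(3).tolist())
a=manip.snapshot('scene')['image'][150:270,255:365]; b=manip.snapshot('wrist')['image'][60:240,250:390]
cv2.imwrite('pics/w7.png',np.hstack([cv2.resize(a,(400,436),interpolation=2),cv2.resize(b,(339,436),interpolation=2)]))
E
```

```text
[ 0.6527 -0.0448  0.2456] [[-0.974, 0.228, 0.008], [0.228, 0.974, 0.003], [-0.007, 0.005, -1.0]]
```

View pics/w7.png

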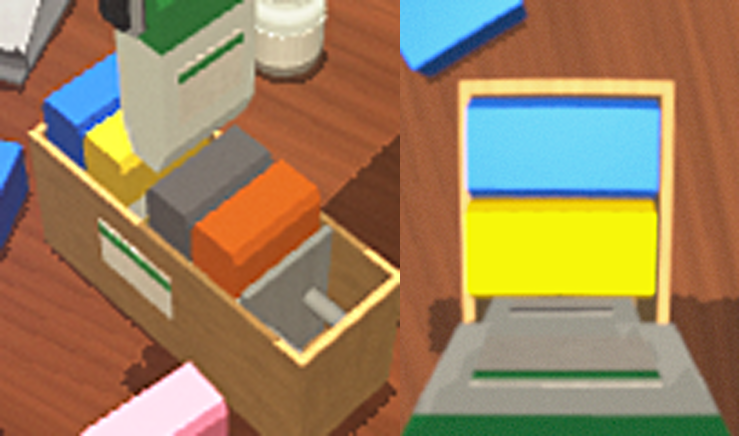

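```bash
cat > m7.py <<'E'
from plan import *
o=manip.observe(); s=manip.snapshot('wrist'); o2=manip.observe(); car=np.load('poses.npy')[0]; print(o['position'].round(4),o2['position'].round(4))
cv2.imwrite('pics/m7raw.png',s['image'])
px=lambda x,y:(250+(x-400)/2.4214-.3,60+y/2.4222-.3)
ux=np.array([np.cos(car[2]),np.sin(car[2])]); uy=np.array([-ux[1],ux[0]])
def C(P): d=P[:2]-o['position'][:2]; return np.round([d@ux*1000,d@uy*1000],1)
for nm,xy,z in [('rim outer L',(460,80),.105),('rim outer R',(674,80),.105),('wall inner',(567,97),.105),('boundary',(567,197),.130),('blue L',(468,150),.138),('blue R',(660,150),.138),('yel L',(466,250),.138),('yel R',(657,250),.138),('yellow front top edge',(500,297),.138)]:
    print(nm,C(at_z(s,*px(*xy),z,o)))
Rt=rot(o['orientation']); uv=[proj(s,o['position']+Rt@np.array(P),o) for P in((-.032,-.010,.0946),(.032,-.010,.0946),(-.032,-.017,.0746),(.032,-.017,.0746))]
print('pred foot/taper px',[((q-[250,60]+.3)*2.4218+[400,0]).round(1).tolist() for q in uv])
d=o['position'][:2]-car[:2]; print('TCP in carton (prior fit)',(d@ux*1000).round(1),(d@uy*1000).round(1))
E
python3 m7.py
```

```text
[ 0.6533 -0.0452  0.2467] [ 0.6534 -0.0453  0.2469]
rim outer L [ 42.1 -88.6]
rim outer R [-37.8 -88.6]
wall inner [  2.1 -81.5]
boundary [  1.9 -45.8]
blue L [ 34.7 -62.6]
blue R [-29.  -62.6]
yel L [ 36.1 -28.7]
yel R [-28.7 -28.8]
yellow front top edge [ 24.8 -12.3]
pred foot/taper px [[471.5, 314.9], [667.5, 315.0], [462.6, 308.0], [677.0, 308.2]]
TCP in carton (prior fit) 1.5 0.6
```

```bash
python3 - <<'E'
import cv2
a=cv2.imread('pics/m7raw.png')[135:215,265:375]; cv2.imwrite('pics/w8.png',cv2.resize(a,(770,560),interpolation=0))
E
```

```text
(no output)
```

View pics/w8.png

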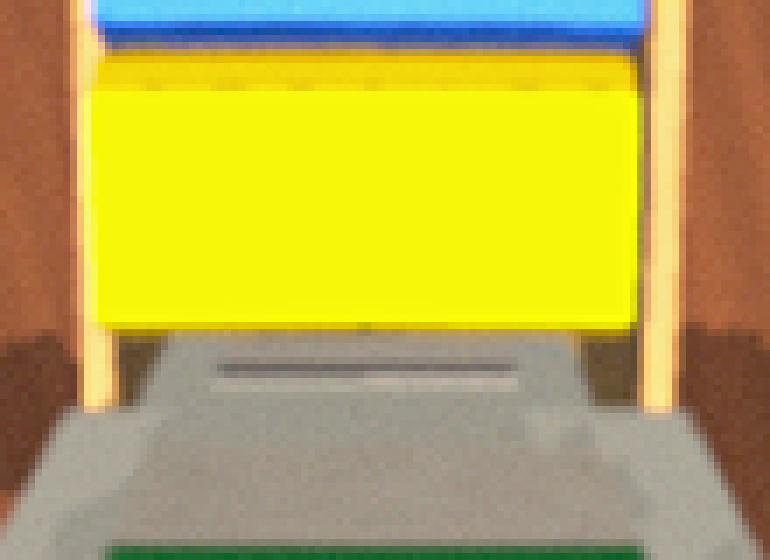

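```bash
cat > m8.py <<'E'
from plan import *
o=manip.observe(); s=manip.snapshot('wrist'); car=np.load('poses.npy')[0]; print(o['position'].round(4))
px=lambda x,y:(265+x/7-.43,135+y/7-.43)
ux=np.array([np.cos(car[2]),np.sin(car[2])]); uy=np.array([-ux[1],ux[0]])
def C(P): d=P[:2]-o['position'][:2]; return np.round([d@ux*1000,d@uy*1000],1)
tz=o['position'][2]
for nm,xy,z in [('case edge L',(62,408),tz-.0746),('case edge R',(690,408),tz-.0746),('foot? L',(62,408),tz-.0946),('foot? R',(690,408),tz-.0946),('yellow flat front L',(93,326),.138),('yellow flat front R',(637,326),.138),('yellow flat back',(365,88),.138),('yel/blue meet',(365,48),.13),('rim L',(78,300),.105),('rim R',(688,300),.105)]:
    print(nm,C(at_z(s,*px(*xy),z,o)))
print('cam rel TCP',C(ray(s,320,200,o)[0]),ray(s,320,200,o)[0][2])
E
python3 m8.py
```

```text
[ 0.6534 -0.0453  0.2469]
case edge L [ 34.5 -12.1]
case edge R [-30.7 -12.3]
foot? L [37.7 -6.9]
foot? R [-33.6  -7.1]
yellow flat front L [ 35.8 -13.2]
yellow flat front R [-28.8 -13.4]
yellow flat back [  3.4 -41.5]
yel/blue meet [  3.5 -45.5]
rim L [42.5 -9.6]
rim R [-39.4  -9.8]
cam rel TCP [ -0.1 -68.4] 0.38855420958156395
```

Emit:
move_arm --pt "0 0 0 -0.06 -0.35 0 0.5" --pt "0 0 0 -0.05 -0.35 0 0.5" --pt "0 0 0 0 0 0 0.5" --pt "0 0 0 0 0 0 0.5" --pt "0 0 0 0 0 0 0.5"

```text
time: 16.27
position: [0.6523, -0.0524, 0.2467]
orientation: [0.361, 3.111, 0.007]
wrist_force: [0.6, -0.2, -2.2]
grip_width: 0.741
```

```bash
cat > m9.py <<'E'
from up import *
car=np.load('poses.npy')[0]; ux=np.array([np.cos(car[2]),np.sin(car[2])]); uy=np.array([-ux[1],ux[0]])
o=manip.observe(); s=manip.snapshot('wrist'); im=s['image']; print(o['position'].round(4))
hsv=cv2.cvtColor(im,cv2.COLOR_BGR2HSV)
def C(P): d=P[:2]-o['position'][:2]; return np.round([d@ux*1000,d@uy*1000],1)
k=cv2.inRange(hsv,(28,200,225),(33,255,255)); k[:, :240]=0; k[:,400:]=0
ys,xs=np.nonzero(k); print('yellow bright px',xs.min(),xs.max(),np.percentile(ys,[0,1,99,100]))
b,e=ys.min(),ys.max(); print('yellow back/front',C(at_z(s,318,b-.5,.138,o)),C(at_z(s,318,e+.5,.138,o)))
# case edge: column profile left of gap strip, carton-wood -> grey
for col in (276,278,355,358): print(col,[im[r,col].tolist() for r in range(186,200)])
z=o['position'][2]-.0946; d=o['position'][:2]-car[:2]; print('TCP carton',d@ux,d@uy)
p=fit(z,[*(o['position'][:2]),car[2]],['scene']); d=p[:2]-car[:2]; print('scene case in carton',d@ux,d@uy)
cv2.imwrite('pics/m9raw.png',im)
E
python3 m9.py
```

```text
[ 0.6523 -0.0524  0.2467]
yellow bright px 279 356 [156. 156. 187. 188.]
yellow back/front [  2.3 -34.7] [ 2.3 -7. ]
276 [[67, 104, 168], [59, 93, 142], [56, 86, 129], [47, 80, 125], [53, 84, 127], [50, 71, 118], [67, 84, 118], [118, 133, 147], [150, 161, 167], [159, 171, 174], [157, 170, 174], [152, 165, 169], [153, 165, 173], [152, 166, 170]]
278 [[125, 229, 250], [125, 219, 249], [120, 217, 249], [129, 222, 251], [123, 210, 251], [113, 192, 246], [99, 151, 206], [124, 150, 173], [147, 161, 171], [150, 167, 169], [150, 165, 169], [152, 167, 173], [152, 165, 171], [153, 165, 170]]
355 [[3, 255, 253], [2, 237, 247], [1, 196, 235], [0, 158, 198], [41, 110, 136], [46, 73, 98], [69, 86, 105], [118, 136, 144], [145, 160, 165], [155, 168, 173], [157, 170, 173], [155, 168, 174], [156, 168, 174], [154, 169, 175]]
358 [[125, 205, 246], [119, 204, 246], [125, 212, 248], [121, 206, 247], [130, 212, 250], [123, 210, 250], [128, 206, 249], [142, 188, 226], [154, 176, 191], [156, 168, 172], [151, 166, 171], [152, 163, 171], [151, 165, 170], [152, 166, 173]]
TCP carton 0.0021536390088953933 -0.00673632730907751
scene 0.68 [284.7, 124.0, 324.1, 192.0]
fit [ 0.651  -0.048  -0.1947] -11.2 0.09915542602539062
scene case in carton -0.00015677603974863021 -0.002730259127426401
```

Emit:
move_arm --pt "0 0 0 0 0 -0.5 0.5" --pt "0 0 0 0 0 -0.4 0.5" --pt "0 0 0 0 0 -0.3 0.5" --pt "0 0 0 0 0 0 0.5"

```text
time: 16.75
position: [0.6517, -0.0521, 0.2333]
orientation: [0.36, 3.113, 0.007]
wrist_force: [-0.4, -0.7, -1.4]
grip_width: 0.734
```

Emit:
move_arm --pt "0 0 0 0 0 -0.2 0.5" --pt "0 0 0 0 0 -0.2 0.5" --pt "0 0 0 0 0 0 0.5"

```text
time: 17.0
position: [0.6521, -0.0522, 0.2302]
orientation: [0.36, 3.112, 0.007]
wrist_force: [0.2, -0.1, -1.7]
grip_width: 0.742
```

Emit:
move_arm --pt "0 0 0 0 0 -0.2 0.5" --pt "0 0 0 0 0 -0.2 0.5" --pt "0 0 0 0 0 0 0.5"

```text
time: 17.25
position: [0.6522, -0.0522, 0.2262]
orientation: [0.36, 3.112, 0.007]
wrist_force: [0.3, -0.0, -1.6]
grip_width: 0.743
```

Emit:
move_arm --pt "0 0 0 0.006 0.024 -0.2 0.5" --pt "0 0 0 0.006 0.024 -0.2 0.5" --pt "0 0 0 0 0 0 0.5"

```text
time: 17.5
position: [0.6523, -0.0517, 0.2222]
orientation: [0.36, 3.112, 0.007]
wrist_force: [-1.0, 0.8, -2.2]
grip_width: 0.741
```

Emit:
move_arm --pt "0 0 0 0.006 0.024 -0.2 0.5" --pt "0 0 0 0.006 0.024 -0.2 0.5" --pt "0 0 0 0 0 0 0.5"

```text
time: 17.75
position: [0.6524, -0.0512, 0.2181]
orientation: [0.36, 3.112, 0.007]
wrist_force: [0.5, -0.1, -1.4]
grip_width: 0.742
```

Emit:
move_arm --pt "0 0 0 0.006 0.024 -0.2 0.5" --pt "0 0 0 0.006 0.024 -0.2 0.5" --pt "0 0 0 0 0 0 0.5"

```text
time: 18.0
position: [0.6526, -0.0513, 0.2143]
orientation: [0.361, 3.111, 0.005]
wrist_force: [0.3, -1.8, -1.3]
grip_width: 0.737
```

Emit:
move_arm --pt "0 0 0 0.006 0.024 -0.2 0.5" --pt "0 0 0 0.006 0.024 -0.2 0.5" --pt "0 0 0 0 0 0 0.5"

```text
time: 18.25
position: [0.6528, -0.0506, 0.2104]
orientation: [0.36, 3.111, 0.006]
wrist_force: [0.1, -2.2, -1.3]
grip_width: 0.738
```

Emit:
move_arm --pt "0 0 0 0.006 0.024 -0.2 0.5" --pt "0 0 0 0.006 0.024 -0.2 0.5" --pt "0 0 0 0 0 0 0.5"

```text
time: 18.5
position: [0.6531, -0.0496, 0.2064]
orientation: [0.36, 3.111, 0.008]
wrist_force: [1.3, -0.5, -2.2]
grip_width: 0.74
```

Emit:
move_arm --pt "0 0 0 0.006 0.024 -0.2 0.5" --pt "0 0 0 0.006 0.024 -0.2 0.5" --pt "0 0 0 0 0 0 0.5"

```text
time: 18.75
position: [0.6529, -0.0491, 0.202]
orientation: [0.36, 3.112, 0.007]
wrist_force: [0.4, 0.1, -2.8]
grip_width: 0.745
```

```bash
python3 - <<'E'
from plan import *
o=manip.observe(); print(o['wrist_force'].round(1),o['wrist_torque'].round(2))
manip.snapshot('scene'); 
E
```

```text
[ 0.4  0.1 -2.8] [-0.23 -0.16  0.02]
```

Emit:
move_arm --pt "0 0 0 0.005 0.02 -0.3 0.5" --pt "0 0 0 0 0 -0.3 0.5" --pt "0 0 0 0 0 -0.3 0.5" --pt "0 0 0 0 0 -0.3 0.5" --pt "0 0 0 0 0 0 0.5"

```text
time: 19.22
position: [0.653, -0.0488, 0.1898]
orientation: [0.36, 3.112, 0.008]
wrist_force: [1.2, -0.6, -3.1]
grip_width: 0.74
```

Emit:
move_arm --pt "0 0 0 0 0 -0.3 0.5" --pt "0 0 0 0 0 -0.3 0.5" --pt "0 0 0 0 0 -0.3 0.5" --pt "0 0 0 0 0 -0.3 0.5" --pt "0 0 0 0 0 0 0.5"

```text
time: 19.63
position: [0.6532, -0.0488, 0.178]
orientation: [0.36, 3.111, 0.008]
wrist_force: [2.1, 2.3, -2.1]
grip_width: 0.741
```

```bash
cat > caps.py <<'E'
from plan import *
def caps(cam,z=.138):
    s=manip.snapshot(cam); hsv=cv2.cvtColor(s['image'],cv2.COLOR_BGR2HSV); car=np.load('poses.npy')[0]
    ux=np.array([np.cos(car[2]),np.sin(car[2])]); uy=np.array([-ux[1],ux[0]])
    u0=np.array([proj(s,[*(car[:2]+a*ux+b*uy),zz]) for a in(-.04,.04) for b in(-.09,.13) for zz in(.06,.15)]); lo,hi=u0.min(0).astype(int),u0.max(0).astype(int)
    for nm,l,h in(('orange',(5,150,90),(20,255,255)),('yellow',(24,150,120),(34,255,255)),('green',(45,90,60),(85,255,255)),('blue',(100,120,80),(125,255,255)),('grey',(0,0,70),(180,45,150))):
        k=cv2.inRange(hsv,l,h); w=np.zeros_like(k); w[lo[1]:hi[1],lo[0]:hi[0]]=1; n,lab,st,cen=cv2.connectedComponentsWithStats(k*w)
        if n>1:
            j=1+st[1:,4].argmax(); P=at_z(s,*cen[j],z); d=P[:2]-car[:2]; print(cam,nm,st[j].tolist(),'carton mm',np.round([d@ux*1e3,d@uy*1e3],1))
    return s
E
python3 -c "
from caps import *
o=manip.observe();print(o['position'].round(4),o['wrist_force'].round(1),o['wrist_torque'].round(2))
caps('scene')"
```

```text
[ 0.6532 -0.0488  0.178 ] [ 2.1  2.3 -2.1] [ 0.49 -0.56  0.01]
scene orange [259, 151, 109, 110, 5309] carton mm [16.  71.8]
scene yellow [277, 180, 11, 16, 83] carton mm [ 26.9 -34.8]
scene green [293, 151, 30, 39, 760] carton mm [-40.9 -35.8]
scene blue [266, 171, 18, 24, 236] carton mm [ 30.3 -60.7]
scene grey [299, 189, 36, 35, 546] carton mm [12.5 42.6]
```

```bash
python3 -c "
from plan import *
a=manip.snapshot('scene')['image'][100:290,240:390]; cv2.imwrite('pics/w9.png',cv2.resize(a,(474,600),interpolation=2))"
```

```text
(no output)
```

View pics/w9.png

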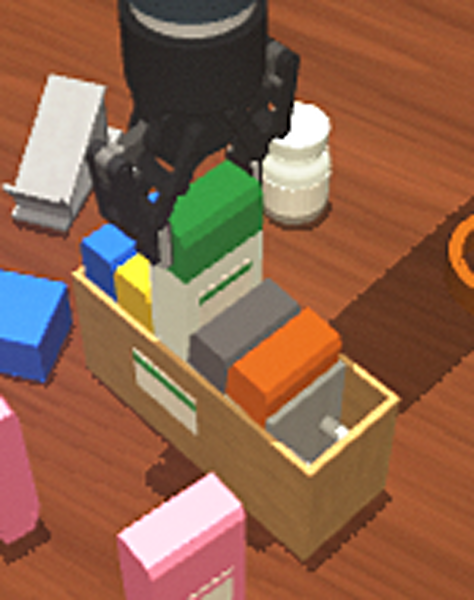

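The scene view shows the case well inside the row, with the cap at crop (210,225), the neighbours upright and the press plate pushed back. I carry on down.

Emit:
move_arm --pt "0 0 0 0 0 -0.3 0.5" --pt "0 0 0 0 0 -0.3 0.5" --pt "0 0 0 0 0 -0.3 0.5" --pt "0 0 0 0 0 -0.3 0.5" --pt "0 0 0 0 0 -0.3 0.5" --pt "0 0 0 0 0 -0.3 0.5" --pt "0 0 0 0 0 0 0.5"

```text
time: 20.32
position: [0.6532, -0.0485, 0.16]
orientation: [0.36, 3.111, 0.009]
wrist_force: [2.6, 4.7, 0.1]
grip_width: 0.738
```

Emit:
move_arm --pt "0 0 0 0 0 -0.3 0.5" --pt "0 0 0 0 0 -0.3 0.5" --pt "0 0 0 0 0 -0.3 0.5" --pt "0 0 0 0 0 -0.3 0.5" --pt "0 0 0 0 0 -0.3 0.5" --pt "0 0 0 0 0 -0.3 0.5" --pt "0 0 0 0 0 0 0.5"

```text
time: 20.9
position: [0.6528, -0.0487, 0.1414]
orientation: [0.36, 3.112, 0.008]
wrist_force: [2.6, 4.1, -1.9]
grip_width: 0.739
```

Emit:
move_arm --pt "0 0 0 0 0 -0.3 0.5" --pt "0 0 0 0 0 -0.3 0.5" --pt "0 0 0 0 0 -0.3 0.5" --pt "0 0 0 0 0 -0.3 0.5" --pt "0 0 0 0 0 -0.3 0.5" --pt "0 0 0 0 0 -0.2 0.5" --pt "0 0 0 0 0 0 0.5"

```text
time: 21.48
position: [0.6528, -0.0487, 0.1245]
orientation: [0.36, 3.112, 0.008]
wrist_force: [2.6, 5.3, -0.9]
grip_width: 0.743
```

Emit:
move_arm --pt "0 0 0 0.06 0.08 -0.2 0.5" --pt "0 0 0 0 0 -0.3 0.5" --pt "0 0 0 0 0 -0.3 0.5" --pt "0 0 0 0 0 -0.3 0.5" --pt "0 0 0 0 0 0 0.5"

```text
time: 21.9
position: [0.6531, -0.0487, 0.1133]
orientation: [0.361, 3.113, 0.006]
wrist_force: [2.0, 1.8, -4.2]
grip_width: 0.742
```

Emit:
move_arm --pt "0 0 0 0 0 -0.2 0.5" --pt "0 0 0 0 0 -0.2 0.5" --pt "0 0 0 0 0 0 0.5"

```text
time: 22.15
position: [0.6534, -0.0487, 0.1101]
orientation: [0.361, 3.112, 0.006]
wrist_force: [1.4, 0.2, -2.4]
grip_width: 0.741
```

Forces are small. I continue slowly for the last 9 mm, watching for contact with the floor or rim.

Emit:
move_arm --pt "0 0 0 0 0 -0.2 0.5" --pt "0 0 0 0 0 -0.2 0.5" --pt "0 0 0 0 0 0 0.5"

```text
time: 22.4
position: [0.6536, -0.0488, 0.1062]
orientation: [0.361, 3.111, 0.006]
wrist_force: [1.5, -0.7, -2.4]
grip_width: 0.738
```

Emit:
move_arm --pt "0 0 0 0 0 -0.15 0.5" --pt "0 0 0 0 0 -0.1 0.5" --pt "0 0 0 0 0 0 0.5"

```text
time: 22.65
position: [0.6536, -0.0487, 0.1038]
orientation: [0.361, 3.111, 0.006]
wrist_force: [1.2, -0.7, -1.1]
grip_width: 0.742
```

Emit:
move_arm --pt "0 0 0 0 0 -0.15 0.5" --pt "0 0 0 0 0 0 0.5"

```text
time: 22.82
position: [0.6536, -0.0487, 0.1023]
orientation: [0.361, 3.111, 0.006]
wrist_force: [0.3, -0.3, -1.4]
grip_width: 0.739
```

Emit:
move_arm --pt "0 0 0 0 0 -0.1 0.5" --pt "0 0 0 0 0 0 0.5"

```text
time: 22.98
position: [0.6536, -0.0487, 0.1014]
orientation: [0.361, 3.111, 0.006]
wrist_force: [0.5, -0.8, -2.2]
grip_width: 0.744
```

Emit:
move_arm --pt "0 0 0 0 0 -0.1 0.5" --pt "0 0 0 0 0 0 0.5"

```text
time: 23.15
position: [0.6536, -0.0486, 0.1009]
orientation: [0.36, 3.111, 0.006]
wrist_force: [-0.7, -0.7, 1.7]
grip_width: 0.738
```

Emit:
move_arm --pt "0 0 0 0 0 -0.1 0.5" --pt "0 0 0 0 0 0 0.5"

```text
time: 23.32
position: [0.6537, -0.0486, 0.1009]
orientation: [0.36, 3.111, 0.006]
wrist_force: [-3.1, -2.4, 7.6]
grip_width: 0.743
```

Emit:
move_arm --pt "0 0 0 0 0 0.05 0.4" --pt "0 0 0 0 0 0 0.2" --pt "0 0 0 0 0 0 0" --pt "0 0 0 0 0 0 0" --pt "0 0 0 0 0 0 0" --pt "0 0 0 0 0 0 0"

```text
time: 23.82
position: [0.6536, -0.0482, 0.0998]
orientation: [0.36, 3.112, 0.007]
wrist_force: [0.0, -0.6, 0.9]
grip_width: 1.002
```

Emit:
move_arm --pt "0 0 0 0 0 0.5 0" --pt "0 0 0 0 0 1.0 0" --pt "0 0 0 0 0 2 0" --pt "0 0 0 0 0 3 0" --pt "0 0 0 0 0 3 0" --pt "0 0 0 0 0 3 0"

```text
time: 24.32
position: [0.6535, -0.0483, 0.2275]
orientation: [0.36, 3.111, 0.007]
wrist_force: [1.1, -0.3, 0.3]
grip_width: 1.005
```

Emit:
move_arm --pt "0 0 0 -2 3 0 0" --pt "0 0 0 -2 3 0 0" --pt "0 0 0 -2 3 0 0" --pt "0 0 0 -2 3 0 0" --pt "0 0 0 -2 3 0 0" --pt "0 0 0 -2 3 0 0" --pt "0 0 0 -2 3 0 0" --pt "0 0 0 0 3 0 0" --pt "0 0 0 0 3 0 0" --pt "0 0 0 0 0 0 0"

```text
time: 25.15
position: [0.5132, 0.2263, 0.2264]
orientation: [0.351, 3.111, 0.012]
wrist_force: [-0.0, -0.3, -0.1]
grip_width: 1.003
```

```bash
python3 -c "
from caps import *
s=caps('top'); t=manip.snapshot('scene')
for l,z in(('jar',.085),('tape',.03),('labelbox',.045)):
    e=manip.trace('top',l)
    if e: m=np.argwhere(e[0]['mask']).mean(0); print(l,at_z(s,m[1],m[0],z).round(3))
a=cv2.resize(t['image'][150:290,240:390],(400,373),interpolation=2); b=cv2.resize(s['image'][130:215,255:380],(400,272),interpolation=2)
c=np.zeros((373,800,3),np.uint8); c[:,:400]=a; c[:272,400:]=b; cv2.imwrite('pics/fin.png',c)"
```

```text
top orange [288, 143, 20, 37, 500] carton mm [-1.6 67.5]
top yellow [334, 153, 19, 32, 449] carton mm [  0.7 -32.8]
top green [318, 151, 20, 34, 479] carton mm [-3.6  0.4]
top blue [350, 157, 18, 33, 449] carton mm [ -3. -67.]
top grey [303, 175, 15, 9, 85] carton mm [-35.7  32.2]
jar [ 0.444 -0.098  0.085]
tape [0.429 0.08  0.03 ]
labelbox [ 0.678 -0.207  0.045]
```

View pics/fin.png

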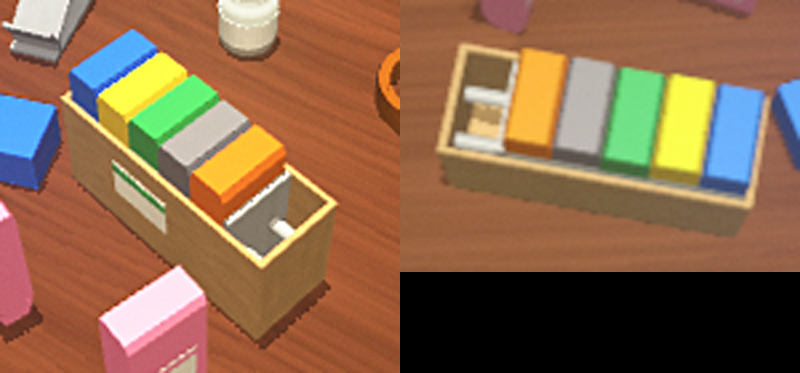

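The final view shows all five caps level and in line (crop left 70–285, right 505–760), with the press plate pushed back and the bystanders unmoved. One numeric check of flushness: triangulate the cap tops from the two cameras.

```bash
python3 - <<'E'
from plan import *
S=[manip.snapshot(n) for n in('top','scene')]
car=np.load('poses.npy')[0]
R_={'orange':(5,20),'yellow':(24,34),'green':(45,85),'blue':(100,120)}; Y={'orange':.068,'yellow':-.034,'green':0,'blue':-.068}
ux=np.array([np.cos(car[2]),np.sin(car[2])]); uy=np.array([-ux[1],ux[0]])
for nm,(l,h) in R_.items():
    rays=[];
    for s in S:
        hsv=cv2.cvtColor(s['image'],cv2.COLOR_BGR2HSV); q=proj(s,[*(car[:2]+Y[nm]*uy),.138]).round().astype(int)
        vref=np.median(hsv[q[1]-2:q[1]+3,q[0]-2:q[0]+3,2]).astype(int)
        k=cv2.inRange(hsv,(l,100,max(vref-14,0)),(h,255,255)); _,lab,st,cen=cv2.connectedComponentsWithStats(k)
        j=lab[q[1],q[0]]; rays.append((ray(s,*cen[j]),st[j,4]))
    (p1,d1),(p2,d2)=rays[0][0],rays[1][0]
    t=np.linalg.lstsq(np.stack([d1,-d2],1),p2-p1,rcond=None)[0]; P=(p1+t[0]*d1+p2+t[1]*d2)/2; d=P[:2]-car[:2]
    print(nm,'areas',rays[0][1],rays[1][1],'z mm',(P[2]*1e3).round(1),'carton',np.round([d@ux*1e3,d@uy*1e3],1))
E
```

```text
Traceback (most recent call last):
cv2.error: OpenCV(4.12.0) :-1: error: (-5:Bad argument) in function 'inRange'
> Overload resolution failed:
>  - lowerb is not a numerical tuple
>  - Expected Ptr<cv::UMat> for argument 'lowerb'
```

```bash
python3 - <<'E'
from plan import *
S=[manip.snapshot(n) for n in('top','scene')]
car=np.load('poses.npy')[0]
R_={'orange':(5,20),'yellow':(24,34),'green':(45,85),'blue':(100,120)}; Y={'orange':.068,'yellow':-.034,'green':0,'blue':-.068}
ux=np.array([np.cos(car[2]),np.sin(car[2])]); uy=np.array([-ux[1],ux[0]])
for nm,(l,h) in R_.items():
    rays=[];
    for s in S:
        hsv=cv2.cvtColor(s['image'],cv2.COLOR_BGR2HSV); q=proj(s,[*(car[:2]+Y[nm]*uy),.138]).round().astype(int)
        vref=int(np.median(hsv[q[1]-2:q[1]+3,q[0]-2:q[0]+3,2]))
        k=cv2.inRange(hsv,(l,100,float(max(vref-14,0))),(h,255,255)); _,lab,st,cen=cv2.connectedComponentsWithStats(k)
        j=lab[q[1],q[0]]; rays.append((ray(s,*cen[j]),st[j,4]))
    (p1,d1),(p2,d2)=rays[0][0],rays[1][0]
    t=np.linalg.lstsq(np.stack([d1,-d2],1),p2-p1,rcond=None)[0]; P=(p1+t[0]*d1+p2+t[1]*d2)/2; d=P[:2]-car[:2]
    print(nm,'areas',rays[0][1],rays[1][1],'z mm',(P[2]*1e3).round(1),'carton',np.round([d@ux*1e3,d@uy*1e3],1))
E
```

```text
orange areas 328 250084 z mm 162.4 carton [-2.3 61.8]
yellow areas 331 395 z mm 134.9 carton [  2.1 -32.8]
green areas 323 328 z mm 136.5 carton [0.9 0.5]
blue areas 320 303 z mm 136.4 carton [  1.3 -67.7]
```

```bash
python3 -c "
from h import *
print(manip.observe()['time'], manip.finish_job())"
```

```text
the job is handed in; nothing more can be done
25.6 None
```

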